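Reverse the wire spools into the other rack

ROBOT

A 7-joint arm with a two-finger parallel gripper is mounted at the origin on a cart in front of the work surface, level with it; the furniture and walls round the work are solid. World frame = base frame: x ahead of the robot, y to its left, z up, the work surface at z = 0. Lengths are in m, angles in rad, forces in N, time in s.
With the tool pointing down it reaches from about 0.425 to 0.8 m from the base axis. Payload 8.3 kg.
Tool frame: the origin (TCP) lies between the finger pads; the fingertips stand 25 mm ahead of it and the grasp point (between the pads) lies 6 mm ahead of it; z points along the fingers, y is the line along which they close (so a half turn about z gives the same grasp; the last joint's range is limited). The gripper opens to 85 mm and grips with 20 to 120 N. Pads are 22 mm wide; open, the fingers measure 114 mm over their backs; the gripper's body (76 mm by 85 mm) begins 54 mm behind the grasp point. The pads swing forward as they close: fully open they stand 13 mm farther back than shut.
Start: joints at [1.188, 0.383, 0.016, 1.37, -0.006, 1.388, -0.046], TCP at [0.197, -0.593, 0.256] pointing down, gripper open.
Joint ranges: [-2.95, 2.95], [-0.25, 2.06], [-1.52, 1.56], [0.18, 2.33], [-1.44, 4.58], [0.02, 2.06], [-3.01, 3.01]. Speed limits (rad/s): [2.39, 2.39, 3.01, 3.01, 3.14, 3.14, 3.14].

INTERFACE

Orientations are given as a 3x3 rotation matrix whose columns are the frame's x, y, z axes.
In Python, from station import arm gives the robot as it stands. The module is installed in compiled form; this text tells all that it offers.
- The arm moves only by the tool step_arm, never from a script. Its argument "increments" is a list of rows, each a list of 7 numbers: the shift along the tool's x, y, z in cm, then the turn, a rotation vector about the tool's x, y, z in degrees, then the closure, from -1 (fully open) to 1 (shut). A call has 1 to 12 rows; each row is the pose to reach, as a shift and turn from the pose commanded when the call began, along the tool's axes at that moment; what a row does not reach only later rows make up. A row lasts 1/8 s, in which the tool goes at most 62.5 mm and 10.7 degrees, less where a joint would pass 70% of its speed; a pose out of reach is approached as far as the arm can. A call with a gripper value outside its range is refused whole. The fingers move at their own pace and stop on an object; "grip_force" is the grip in N (left out, the last holds). Time passes only in rows, so rows that repeat a pose let the fingers close. It gives the time, the measured TCP pose, the force, the opening and the grip force at its end, in the units of the state.
- arm.read_state(): the state, without advancing time (a new reading comes with each control period).
- arm.read_camera(name): name is "side" or "top" or "wrist"; returns the picture (384x512x3 uint8, red, green, blue); there is no depth.
- arm.camera_params(name): a dict with "fov_y" (degrees; the focal length in pixels is half the picture's height over the tangent of half this angle, whatever the lens; pixels are square), "cx", "cy" (the principal point, pixels), "D" ([k1, k2, p1, p2, k3] as OpenCV has them; the pictures are not rectified), "camera_from_world" (4x4, takes a point from world to camera coordinates). Camera axes: x right, y down, z forward; pixel columns grow to the right and rows downward; lengths in m; the calibration is good to about 2 mm. A picture is of the moment at which its call begins: read the wrist's pose just before it. camera_params takes no time and is no camera call; for the wrist camera it gives the pose at the moment of the call.
- arm.close_job(): hands the job in; it is judged then, once.
The state is a dict: "clock": time; "joint_positions": joint angles; "dq": joint speeds; "effort": joint torques, N m; "eef_pos": TCP position; "tool_rot": TCP orientation; "ft_force": force on the tool from outside, world axes, zero at the start; "moment": the same for the moment, N m; "finger_gap": finger opening in m; "grasp_force": force on a finger pad.
Only numpy, scipy, OpenCV 4.12 (cv2) and the standard library are available. Lean on these libraries where they do the work, as an engineer would, in place of code of your own. Each camera call takes 0.05 s, during which the arm holds its last target. There are 200 camera calls.

TASK

Move the four wire spools from the light-wood rack to the empty dark-wood rack in reverse order, counted from the racks' red ends: the spool that stands nearest the red end of the light rack goes into the bay farthest from the red end of the dark rack, and so on, until the one farthest from the red end of the light rack is nearest the red end of the dark one. Each spool must stand upright on the floor of its own bay and be let go; the colour tags on the light rack show where each spool stood and stay there.

Things in the scene. Friction and masses are not known exactly. Their poses are not given: they have to be found in the camera images.
- old_rack: Light-wood rack, full at the start; fixed, 262 x 64 mm, at any angle. Origin: centre of its underside, on the bench. x runs along the row to its red end block (x = +123 mm, 14 mm high), z up. Bays centred at x = +87, +29, -29, -87 mm, y = 0; each 52 mm square inside, floor 5 mm above the bench; walls between and round them reach 11 mm above the bench.
- new_rack: Dark-wood rack, empty at the start; fixed, at any angle. Otherwise the same as old_rack: size, origin, axes, bays, red block at its +x end.
- spool_blue_center (a point): Centre (30 mm above the foot) of the loose upright spool of blue wire with a blue disc on top: 60 mm tall, 30 mm across its wooden flanges (5 mm thick, top and bottom), 25 mm across the wire, about 80 g; z up. Starts in the middle of a bay of old_rack. Grip it round the wire; flanges of neighbours are 28 mm apart, so close the fingers across the row.
- spool_yellow_center (a point): Centre (30 mm above the foot) of the loose upright spool of yellow wire with a yellow disc on top: 60 mm tall, 30 mm across its wooden flanges (5 mm thick, top and bottom), 25 mm across the wire, about 80 g; z up. Starts in the middle of a bay of old_rack. Grip it round the wire; flanges of neighbours are 28 mm apart, so close the fingers across the row.
- spool_green_center (a point): Centre (30 mm above the foot) of the loose upright spool of green wire with a green disc on top: 60 mm tall, 30 mm across its wooden flanges (5 mm thick, top and bottom), 25 mm across the wire, about 80 g; z up. Starts in the middle of a bay of old_rack. Grip it round the wire; flanges of neighbours are 28 mm apart, so close the fingers across the row.
- spool_black_center (a point): Centre (30 mm above the foot) of the loose upright spool of black wire with a black disc on top: 60 mm tall, 30 mm across its wooden flanges (5 mm thick, top and bottom), 25 mm across the wire, about 80 g; z up. Starts in the middle of a bay of old_rack. Grip it round the wire; flanges of neighbours are 28 mm apart, so close the fingers across the row.
- tag_blue: Blue tag, 30 x 13 x 13 mm, fixed over the long wall (-y side) of old_rack beside the bay in which the blue spool starts; it stays and so records that bay. Origin: centre of its underside, at y = -32 mm in old_rack's frame and the same x as the bay's centre.
- tag_yellow: Yellow tag, 30 x 13 x 13 mm, fixed over the long wall (-y side) of old_rack beside the bay in which the yellow spool starts; it stays and so records that bay. Origin: centre of its underside, at y = -32 mm in old_rack's frame and the same x as the bay's centre.
- tag_green: Green tag, 30 x 13 x 13 mm, fixed over the long wall (-y side) of old_rack beside the bay in which the green spool starts; it stays and so records that bay. Origin: centre of its underside, at y = -32 mm in old_rack's frame and the same x as the bay's centre.
- tag_black: Black tag, 30 x 13 x 13 mm, fixed over the long wall (-y side) of old_rack beside the bay in which the black spool starts; it stays and so records that bay. Origin: centre of its underside, at y = -32 mm in old_rack's frame and the same x as the bay's centre.

How it is judged:
At the end, for the whole second after the job is handed in: Each spool is released, at rest and upright (0.12 rad) on the floor of its own bay of the dark rack (13 mm from the bay's centre along and across, 5 mm in height), in reverse order: one that began at x in the light rack's frame (see its tag) stands at -x in the dark rack's frame (((x of tag_blue in the frame of old_rack between 0.072 and 0.102 m and x of spool_blue_center in the frame of new_rack between -0.1 and -0.074 m) or (x of tag_blue in the frame of old_rack between 0.014 and 0.044 m and x of spool_blue_center in the frame of new_rack between -0.042 and -0.016 m) or (x of tag_blue in the frame of old_rack between -0.044 and -0.014 m and x of spool_blue_center in the frame of new_rack between 0.016 and 0.042 m) or (x of tag_blue in the frame of old_rack between -0.102 and -0.072 m and x of spool_blue_center in the frame of new_rack between 0.074 and 0.1 m)) and y of spool_blue_center in the frame of new_rack between -0.013 and 0.013 m and z of spool_blue_center in the frame of new_rack between 0.03 and 0.04 m and angle between each of spool_blue_center, spool_yellow_center, spool_green_center, spool_black_center's own z axis and vertical below 0.12 rad and linear speed of each of spool_blue, spool_yellow, spool_green, spool_black below 0.02 m/s and contact force between each of spool_blue, spool_yellow, spool_green, spool_black and the fingers below 0.05 N and ((x of tag_yellow in the frame of old_rack between 0.072 and 0.102 m and x of spool_yellow_center in the frame of new_rack between -0.1 and -0.074 m) or (x of tag_yellow in the frame of old_rack between 0.014 and 0.044 m and x of spool_yellow_center in the frame of new_rack between -0.042 and -0.016 m) or (x of tag_yellow in the frame of old_rack between -0.044 and -0.014 m and x of spool_yellow_center in the frame of new_rack between 0.016 and 0.042 m) or (x of tag_yellow in the frame of old_rack between -0.102 and -0.072 m and x of spool_yellow_center in the frame of new_rack between 0.074 and 0.1 m)) and y of spool_yellow_center in the frame of new_rack between -0.013 and 0.013 m and z of spool_yellow_center in the frame of new_rack between 0.03 and 0.04 m and ((x of tag_green in the frame of old_rack between 0.072 and 0.102 m and x of spool_green_center in the frame of new_rack between -0.1 and -0.074 m) or (x of tag_green in the frame of old_rack between 0.014 and 0.044 m and x of spool_green_center in the frame of new_rack between -0.042 and -0.016 m) or (x of tag_green in the frame of old_rack between -0.044 and -0.014 m and x of spool_green_center in the frame of new_rack between 0.016 and 0.042 m) or (x of tag_green in the frame of old_rack between -0.102 and -0.072 m and x of spool_green_center in the frame of new_rack between 0.074 and 0.1 m)) and y of spool_green_center in the frame of new_rack between -0.013 and 0.013 m and z of spool_green_center in the frame of new_rack between 0.03 and 0.04 m and ((x of tag_black in the frame of old_rack between 0.072 and 0.102 m and x of spool_black_center in the frame of new_rack between -0.1 and -0.074 m) or (x of tag_black in the frame of old_rack between 0.014 and 0.044 m and x of spool_black_center in the frame of new_rack between -0.042 and -0.016 m) or (x of tag_black in the frame of old_rack between -0.044 and -0.014 m and x of spool_black_center in the frame of new_rack between 0.016 and 0.042 m) or (x of tag_black in the frame of old_rack between -0.102 and -0.072 m and x of spool_black_center in the frame of new_rack between 0.074 and 0.1 m)) and y of spool_black_center in the frame of new_rack between -0.013 and 0.013 m and z of spool_black_center in the frame of new_rack between 0.03 and 0.04 m); the robot touches nothing.
It also fails if it takes over 102 s, if anything falls off the work surface, if the arm or the gripper's body presses on something with over 40 N, if the wrist force passes 120 N, or if a joint passes its speed limit or range.

## Working session

There is one attempt and no reset: what is moved stays moved. The work goes in short steps, Python scripts to look and compute and a tool call to move; the robot and the scene stay as the last step left them, time stands still between calls to the robot, and variables do not carry over. Pictures are saved under pics/ and viewed, at most 14 in all, crops included, and the job is handed in when it is done.

Besides the shell and the picture viewer there is one more tool, called after "Request:" in YAML: its name, and indented under it one key for each argument. step_arm: Moves the arm, as the interface text tells. Its arguments: {"type":"object","properties":{"increments":{"type":"array","items":{"type":"array","items":{"type":"number"}}},"grip_force":{"type":"number"}},"required":["increments"]}

```bash
mkdir -p pics
python3 - <<'E'
from station import arm
import cv2
s=arm.read_state(); print({k:s[k] for k in('clock','eef_pos','tool_rot','finger_gap')})
for n in('top','side'):
    p=arm.camera_params(n); print(n,p)
    cv2.imwrite(f'pics/{n}0.png',arm.read_camera(n)[:,:,::-1])
E
```

```text
{'clock': 0.0, 'eef_pos': array([ 0.19639558, -0.59286248,  0.25526531]), 'tool_rot': array([[ 9.49272461e-01,  3.14454151e-01, -6.18612685e-04],
       [ 3.14454759e-01, -9.49270646e-01,  1.85610459e-03],
       [-3.57107225e-06, -1.95647467e-03, -9.99998086e-01]]), 'finger_gap': 0.08552290713893389}
top {'fov_y': 44.354351397337595, 'cx': 250.1250166897895, 'cy': 192.02125752614802, 'D': array([-0.04874658,  0.        ,  0.        ,  0.        ,  0.        ]), 'camera_from_world': array([[ 0.00549638, -0.99990992,  0.01224504,  0.08774507],
       [-0.99375879, -0.00682607, -0.11134127,  0.51836969],
       [ 0.11141483, -0.01155664, -0.99370679,  0.93561364],
       [ 0.        ,  0.        ,  0.        ,  1.        ]])}
side {'fov_y': 46.04002288852807, 'cx': 259.8675691791285, 'cy': 187.97243532453672, 'D': array([-0.05041693,  0.        ,  0.        ,  0.        ,  0.        ]), 'camera_from_world': array([[-0.52568854, -0.85058246,  0.01269024,  0.37632989],
       [-0.75263437,  0.45809705, -0.47295729,  0.36392186],
       [ 0.39647581, -0.25817934, -0.88099396,  0.99199043],
       [ 0.        ,  0.        ,  0.        ,  1.        ]])}
```

View pics/top0.png

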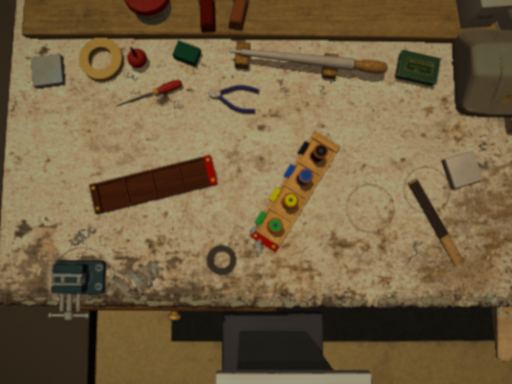

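View pics/side0.png

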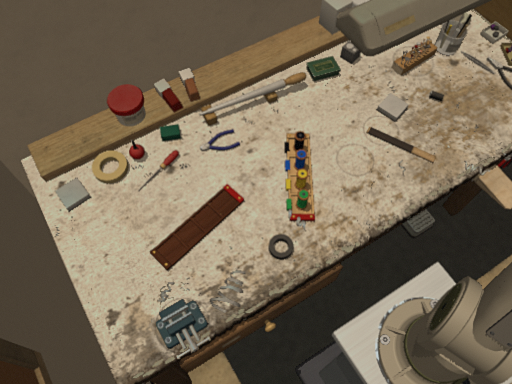

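The top view shows the light rack with its red end at about (265,241). From the red end the order is green, yellow, blue, black. The dark rack's red end is at about (210,170). The side view shows the same order.

```bash
cat > h.py <<'E'
from station import arm
import numpy as np, cv2
def K(p):
    f=192/np.tan(np.radians(p['fov_y']/2)); return np.array([[f,0,p['cx']],[0,f,p['cy']],[0,0,1]])
def ray(p,uv):
    d=cv2.undistortPoints(np.array([[uv]],float),K(p),p['D'])[0,0]
    R=p['camera_from_world'][:3,:3];t=p['camera_from_world'][:3,3]
    return -R.T@t, R.T@np.array([*d,1])
def plane(p,uv,z):
    o,d=ray(p,uv); return o+d*(z-o[2])/d[2]
def blobs(img,lo,hi,roi,amin=15):
    h=cv2.cvtColor(img,cv2.COLOR_RGB2HSV); m=cv2.inRange(h,lo,hi); k=np.zeros_like(m)
    x0,y0,x1,y1=roi; k[y0:y1,x0:x1]=m[y0:y1,x0:x1]
    n,l,st,c=cv2.connectedComponentsWithStats(k)
    return [(c[i].round(1),st[i,4],st[i,:4]) for i in range(1,n) if st[i,4]>=amin],k
E
python3 - <<'E'
from h import *
C={'green':((45,100,40),(85,255,255)),'yellow':((23,140,100),(35,255,255)),'blue':((105,100,50),(125,255,255)),'red':((0,170,90),(6,255,255)),'red2':((174,170,90),(180,255,255))}
for n,roi in(('top',(85,125,345,255)),('side',(145,125,330,275))):
    p=arm.camera_params(n); im=cv2.imread(f'pics/{n}0.png')[:,:,::-1].copy()
    for c,(lo,hi) in C.items():
        for b in blobs(im,lo,hi,roi)[0]: print(n,c,*b, plane(p,b[0],.065 if 'red' not in c else .014).round(4))
    if n=='top':
        h=cv2.cvtColor(im,cv2.COLOR_RGB2HSV); print('dark',h[190,150],'light',h[145,330])
big=lambda n,x0,y0,x1,y1,k: cv2.resize(cv2.imread(f'pics/{n}0.png')[y0:y1,x0:x1],None,fx=k,fy=k,interpolation=cv2.INTER_CUBIC)
a=big('top',245,125,345,255,4); b=big('side',270,120,330,230,4)
o=np.zeros((520,640,3),np.uint8); o[:520,:400]=a; o[:440,400:640]=b
cv2.imwrite('pics/crop1.png',o)
E
```

```text
top green [259.9 217.8] 77 [255 211  11  14] [0.4631 0.072  0.065 ]
top green [275.  224.8] 91 [270 220  11  11] [0.4496 0.0424 0.065 ]
top yellow [274.6 193.9] 92 [269 187  12  14] [0.5103 0.0432 0.065 ]
top yellow [290.4 199.6] 112 [285 194  12  12] [0.4993 0.012  0.065 ]
top blue [289.2 170.5] 61 [285 165  10  12] [0.5572 0.0142 0.065 ]
top blue [305.6 174.7] 78 [301 170  10  10] [ 0.549  -0.0183  0.065 ]
top red [210.  169.9] 178 [204 155  13  30] [0.5653 0.1748 0.014 ]
top red [264.7 241.2] 132 [251 232  27  19] [0.4179 0.0603 0.014 ]
dark [ 10 218  55] light [ 17 181 162]
side green [169.6 130.8] 175 [161 125  19  12] [0.7865 0.2365 0.065 ]
side green [303.3 193.7] 50 [299 190   9   8] [0.4492 0.0412 0.065 ]
side green [288.7 204. ] 46 [287 199   5  11] [0.4444 0.0871 0.065 ]
side green [301.4 203.3] 66 [297 199  10   9] [0.43   0.0599 0.065 ]
side yellow [302.  173.1] 45 [298 170   9   7] [0.4989 0.0112 0.065 ]
side yellow [287.9 183.6] 47 [286 179   5  10] [0.4922 0.0579 0.065 ]
side blue [219.9 135.4] 42 [209 130  24  14] [0.7049 0.1307 0.065 ]
side blue [224.4 146.9] 50 [210 143  29   7] [0.6675 0.1383 0.065 ]
side blue [301.1 153.6] 39 [297 151   9   6] [ 0.5479 -0.0194  0.065 ]
side blue [299.5 163.3] 66 [296 159   9  10] [5.259e-01 4.000e-04 6.500e-02]
side blue [287.  164.7] 41 [285 160   5  11] [0.5389 0.0298 0.065 ]
side red [170.7 157.2] 77 [164 151  14  14] [0.7444 0.2632 0.014 ]
side red [233.3 193.7] 101 [224 185  20  18] [0.562  0.1753 0.014 ]
side red [303.1 216.5] 107 [291 214  24   6] [0.4156 0.0587 0.014 ]
```

View pics/crop1.png

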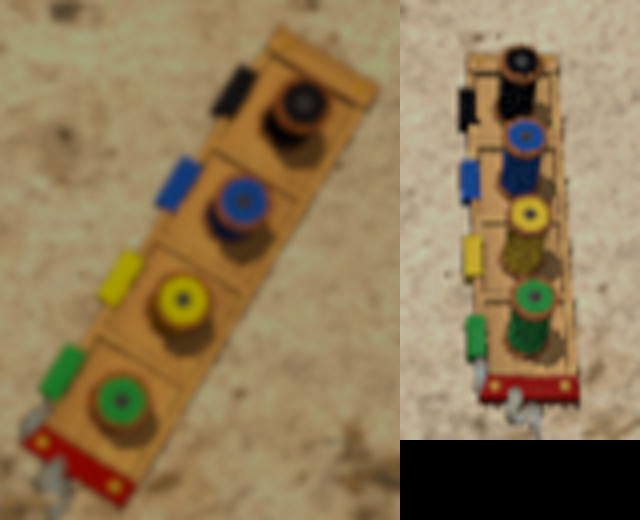

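```bash
cat >> h.py <<'E'
def geo(): return np.load('geo.npz')
def plan(xy,z,yd):
    """increment (cm, deg) from the state to TCP at xy,z, pointing down, tool y along yd (or its opposite if nearer)"""
    s=arm.read_state(); R=np.array(s['tool_rot']); y=np.array([*yd,0.]); y/=np.linalg.norm(y)
    zt=np.array([0,0,-1.]); T=np.column_stack([np.cross(y,zt),y,zt])
    d=R.T@(np.array([*xy,z])-s['eef_pos'])*100
    r=np.degrees(cv2.Rodrigues(R.T@T)[0].ravel())
    return d.round(2),r.round(1)
E
python3 - <<'E'
from h import *
pt=arm.camera_params('top');ps=arm.camera_params('side')
def tri(a,b):
    o,d=ray(pt,a);q,e=ray(ps,b); s=np.linalg.lstsq(np.column_stack([d,-e]),q-o,rcond=None)[0]
    return ((o+d*s[0]+q+e*s[1])/2).round(4)
for n,a,b in(('gtag',(259.9,217.8),(288.7,204)),('ytag',(274.6,193.9),(287.9,183.6)),('btag',(289.2,170.5),(287,164.7)),('gsp',(275,224.8),(303.3,193.7)),('ysp',(290.4,199.6),(302,173.1)),('bsp',(305.6,174.7),(301.1,153.6)),('redO',(264.7,241.2),(303.1,216.5)),('redN',(210,169.9),(233.3,193.7))): print(n,tri(a,b))
im=cv2.imread('pics/top0.png')[:,:,::-1].copy()
h=cv2.cvtColor(im,cv2.COLOR_RGB2HSV)
m=cv2.inRange(h,(0,120,20),(180,255,110)); k=np.zeros_like(m); k[150:220,85:222]=m[150:220,85:222]
k|=blobs(im,(0,170,90),(6,255,255),(195,145,225,195))[1]
k=cv2.morphologyEx(k,cv2.MORPH_CLOSE,np.ones((5,5)))
c=max(cv2.findContours(k,0,2)[0],key=cv2.contourArea); r=cv2.minAreaRect(c); print(r)
P=np.array([plane(pt,q,.009)[:2] for q in cv2.boxPoints(r)]); print(P.round(4), np.linalg.norm(P-np.roll(P,1,0),axis=1))
ctr=P.mean(0); red=plane(pt,(210,169.9),.012)[:2]; e=[(P[i]+P[i-1])/2 for i in range(4)]
L=[(a,b) for a,b in((e[0],e[2]),(e[1],e[3])) if np.linalg.norm(a-b)>.15][0]
ux=L[0]-L[1]; ux/=np.linalg.norm(ux); ux*=np.sign(ux@(red-ctr))
print('ctr',ctr,'ux',ux,'ctr from red',red-.123*ux)
g,b=np.array([.4494,.042]),np.array([.5485,-.019]); uo=(g-b)/np.linalg.norm(g-b); co=np.array([.499,.0117])-.029*uo
np.savez('geo.npz',un=ux,cn=ctr,uo=uo,co=co)
print('old ctr',co,uo,'red pred',co+.123*uo)
for i,x in enumerate((.087,.029,-.029,-.087)):
    print(i,'from',(co+x*uo).round(4),'to',(ctr-x*ux).round(4),np.linalg.norm(ctr-x*ux).round(3))
yd=np.array([-uo[1],uo[0]]); 
if yd[0]<0: yd=-yd
print(plan(co+.087*uo,.2,yd), yd)
E
```

```text
gtag [0.4656 0.0695 0.0099]
ytag [0.5156 0.0391 0.0113]
btag [0.5657 0.0084 0.009 ]
gsp [0.4491 0.042  0.0661]
ysp [0.4989 0.0118 0.0657]
bsp [ 0.5485 -0.0189  0.0648]
redO [0.417  0.0592 0.0126]
redN [0.5656 0.1746 0.0078]
((152.90940856933594, 184.07713317871094), (30.643827438354492, 126.35258483886719), 76.1485824584961)
[[0.5339 0.4307]
 [0.5998 0.1745]
 [0.5368 0.1582]
 [0.4716 0.4127]] [0.06484347 0.26463604 0.06515035 0.26270829]
ctr [0.53552844 0.29401121] ux [ 0.24863758 -0.96859659] ctr from red [0.5350543  0.29407631]
old ctr [ 0.52369638 -0.00350161] [-0.8515993   0.52419331] red pred [0.41894967 0.06097417]
0 from [0.4496 0.0421] to [0.5139 0.3783] 0.638
1 from [0.499  0.0117] to [0.5283 0.3221] 0.619
2 from [ 0.5484 -0.0187] to [0.5427 0.2659] 0.604
3 from [ 0.5978 -0.0491] to [0.5572 0.2097] 0.595
(array([ 44.  , -52.31,   5.63]), array([-1.000e-01, -1.000e-01, -1.301e+02])) [0.52419331 0.8515993 ]
```

```bash
python3 -c "
from h import *
print(plan((.5978,-.0491),.20,(.5242,.8516)))"
```

```text
(array([ 55.2 , -38.99,   5.61]), array([-1.000e-01, -1.000e-01, -1.301e+02]))
```

Request:
step_arm:
  increments:
    - [55.2, -39, 5.6, 0, 0, -130, -1]
    - [55.2, -39, 5.6, 0, 0, -130, -1]
    - [55.2, -39, 5.6, 0, 0, -130, -1]
    - [55.2, -39, 5.6, 0, 0, -130, -1]
    - [55.2, -39, 5.6, 0, 0, -130, -1]
    - [55.2, -39, 5.6, 0, 0, -130, -1]
    - [55.2, -39, 5.6, 0, 0, -130, -1]
    - [55.2, -39, 5.6, 0, 0, -130, -1]
    - [55.2, -39, 5.6, 0, 0, -130, -1]
    - [55.2, -39, 5.6, 0, 0, -130, -1]
    - [55.2, -39, 5.6, 0, 0, -130, -1]
    - [55.2, -39, 5.6, 0, 0, -130, -1]
  grip_force: 40

```text
clock: 1.6
eef_pos: [0.5989, -0.0433, 0.1993]
tool_rot: [[-0.849, 0.529, -0.001], [0.529, 0.849, 0.004], [0.003, 0.003, -1.0]]
ft_force: [-0.9, -1.4, 0.0]
finger_gap: 0.0855
grasp_force: 0.0
```

```bash
python3 -c "
from h import *
s=arm.read_state();print(s['clock'],s['joint_positions'],s['eef_pos'])
print(plan((.5978,-.0491),.18,(.5242,.8516)))"
```

```text
1.6 [ 0.50443862  0.44012746 -0.65289023  1.50141971  0.26855974  1.2924959
  0.83688716] [ 0.59886555 -0.04333829  0.19934209]
(array([-0.22, -0.55,  1.93]), array([ 0.2, -0.2, -0.3]))
```

Request:
step_arm:
  increments:
    - [0, 0, 1, 0, 0, 0, -1]
    - [0, 0, 2, 0, 0, 0, -1]
    - [0, 0, 2, 0, 0, 0, -1]
    - [0, 0, 2, 0, 0, 0, -1]

```text
clock: 2.1
eef_pos: [0.5978, -0.0501, 0.1804]
tool_rot: [[-0.84, 0.543, 0.0], [0.543, 0.84, -0.0], [-0.0, -0.0, -1.0]]
ft_force: [0.2, 0.7, 0.9]
finger_gap: 0.0852
grasp_force: 0.0
```

Run:
```python
from h import *
print(plan((.5978,-.0491),.045,(.5242,.8516)))
p=arm.camera_params('wrist'); im=arm.read_camera('wrist'); cv2.imwrite('pics/w1.png',im[:,:,::-1])
g=geo()
for x in(.087,.029,-.029,-.087):
    q=np.array([*(g['co']+x*g['uo']),.065]); M=p['camera_from_world']
    print(x,cv2.projectPoints(q[None],cv2.Rodrigues(M[:3,:3])[0],M[:3,3],K(p),p['D'])[0].ravel().round(0))
```

```text
(array([ 0.05,  0.09, 13.54]), array([-0. ,  0. , -1.3]))
0.087 [251. -41.]
0.029 [253.  44.]
-0.029 [255. 121.]
-0.087 [256. 189.]
```

View pics/w1.png

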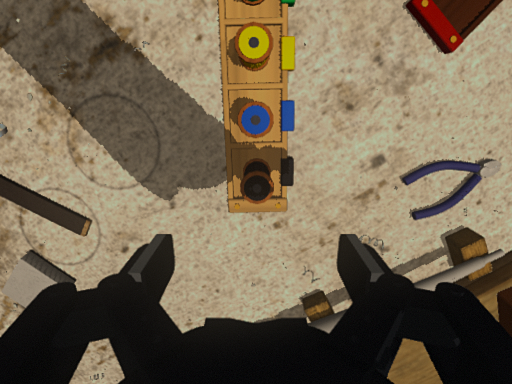

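The wrist view shows yellow at (254,43), blue at (256,119) and black at (257,188). That's within 2 px of prediction, so I'll descend.

Request:
step_arm:
  increments:
    - [0, 0.1, 4, 0, 0, -1.3, -1]
    - [0, 0.1, 8, 0, 0, -1.3, -1]
    - [0, 0.1, 11, 0, 0, -1.3, -1]
    - [0, 0.1, 12.5, 0, 0, -1.3, -1]
    - [0, 0.1, 13.5, 0, 0, -1.3, -1]
    - [0, 0.1, 13.5, 0, 0, -1.3, 0]
    - [0, 0.1, 13.5, 0, 0, -1.3, 1]
    - [0, 0.1, 13.5, 0, 0, -1.3, 1]
    - [0, 0.1, 13.5, 0, 0, -1.3, 1]
    - [0, 0.1, 13.5, 0, 0, -1.3, 1]
    - [0, 0.1, 13.5, 0, 0, -1.3, 1]
    - [0, 0.1, 13.5, 0, 0, -1.3, 1]

```text
clock: 3.65
eef_pos: [0.5989, -0.049, 0.0461]
tool_rot: [[-0.853, 0.522, 0.001], [0.522, 0.853, -0.001], [-0.001, 0.0, -1.0]]
ft_force: [-2.3, -0.0, 5.7]
finger_gap: 0.0247
grasp_force: 39.0
```

Request:
step_arm:
  increments:
    - [0, 0, -3, 0, 0, 0, 1]
    - [0, 0, -7, 0, 0, 0, 1]
    - [0, 0, -11, 0, 0, 0, 1]
    - [0, 0, -11, 0, 0, 0, 1]
    - [0, 0, -11, 0, 0, 0, 1]

```text
clock: 4.28
eef_pos: [0.598, -0.0487, 0.1546]
tool_rot: [[-0.853, 0.522, -0.001], [0.522, 0.853, -0.0], [0.001, -0.0, -1.0]]
ft_force: [-0.7, -0.4, -1.2]
finger_gap: 0.0245
grasp_force: 39.2
```

```bash
python3 -c "
from h import *
print(plan((.5572,.2097),.155,(.9686,.2486)))"
```

```text
(array([16.97, 19.91, -0.04]), array([-0. , -0. , 44.1]))
```

Request:
step_arm:
  increments:
    - [2.5, 3, 0, 0, 0, 6, 1]
    - [6, 7, 0, 0, 0, 15, 1]
    - [9.5, 11.1, 0, 0, 0, 24, 1]
    - [13, 15.2, 0, 0, 0, 33, 1]
    - [15.5, 18.2, 0, 0, 0, 40, 1]
    - [17, 19.9, 0, 0, 0, 44.1, 1]
    - [17, 19.9, 0, 0, 0, 44.1, 1]
    - [17, 19.9, 0, 0, 0, 44.1, 1]
    - [17, 19.9, 4, 0, 0, 44.1, 1]
    - [17, 19.9, 7, 0, 0, 44.1, 1]
    - [17, 19.9, 8, 0, 0, 44.1, 1]
    - [17, 19.9, 8, 0, 0, 44.1, 1]

```text
clock: 5.78
eef_pos: [0.5575, 0.2087, 0.0751]
tool_rot: [[-0.248, 0.969, -0.001], [0.969, 0.248, -0.0], [-0.0, -0.001, -1.0]]
ft_force: [0.3, 0.8, 0.3]
finger_gap: 0.0249
grasp_force: 39.3
```

Run:
```python
from h import *
print(plan((.5572,.2097),.045,(.9686,.2486)))
a=arm.read_camera('side')[140:300,130:330];b=arm.read_camera('wrist')
cv2.imwrite('pics/p1.png',np.hstack([cv2.resize(a,(480,384)),b[:,100:412]])[:,:,::-1])
```

```text
(array([0.1 , 0.  , 3.01]), array([-0.1,  0. , -0. ]))
```

View pics/p1.png

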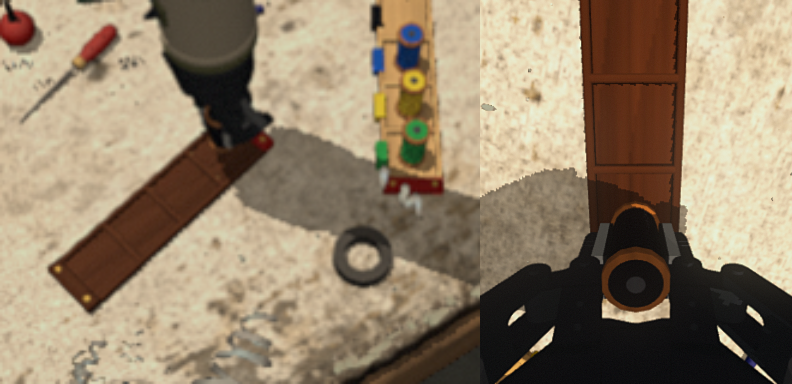

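The black spool hangs upright over the end bay and is centred across the rack: spool at column 635, rack middle at about 634. I'll lower and release it.

Request:
step_arm:
  increments:
    - [0.1, 0, 1.5, 0, 0, 0, 1]
    - [0.1, 0, 2.6, 0, 0, 0, 1]
    - [0.1, 0, 2.95, 0, 0, 0, 1]
    - [0.1, 0, 2.95, 0, 0, 0, 1]
    - [0.1, 0, 2.95, 0, 0, 0, 0.2]
    - [0.1, 0, 2.95, 0, 0, 0, -0.4]
    - [0.1, 0, 2.95, 0, 0, 0, -1]
    - [0.1, 0, 2.95, 0, 0, 0, -1]
    - [0.1, 0, 0, 0, 0, 0, -1]
    - [0.1, 0, -4, 0, 0, 0, -1]
    - [0.1, 0, -8, 0, 0, 0, -1]
    - [0.1, 0, -8, 0, 0, 0, -1]

```text
clock: 7.38
eef_pos: [0.5588, 0.2119, 0.1592]
tool_rot: [[-0.249, 0.968, 0.006], [0.968, 0.249, 0.002], [0.001, 0.007, -1.0]]
ft_force: [0.8, 0.7, -0.6]
finger_gap: 0.0849
grasp_force: 0.0
```

Run:
```python
from h import *
p=arm.camera_params('wrist'); im=arm.read_camera('wrist'); cv2.imwrite('pics/w2.png',im[:,:,::-1])
g=geo(); M=p['camera_from_world']
for x,z in((.087,.065),(.058,.011),(0,.011),(-.029,.065)):
    q=np.array([*(g['cn']+x*g['un']),z])
    print(x,cv2.projectPoints(q[None],cv2.Rodrigues(M[:3,:3])[0],M[:3,3],K(p),p['D'])[0].ravel().round(0))
print(plan((.5484,-.0187),.155,(.5242,.8516)))
```

```text
0.087 [252. 200.]
0.058 [252. 152.]
0 [252.  89.]
-0.029 [252.  41.]
(array([-22.03,  -6.65,   0.17]), array([  0.2,   0.1, -43.9]))
```

View pics/w2.png

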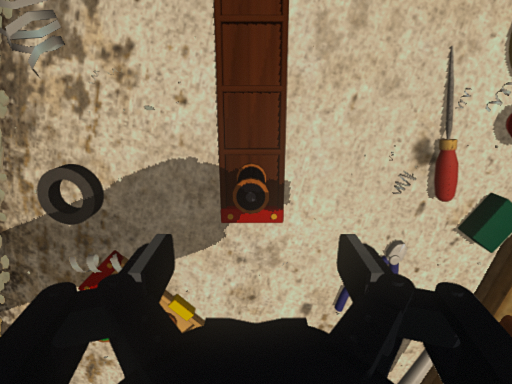

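The black spool stands in the red-end bay at (251,196), upright and about 3 mm from nominal. Next is blue.

Request:
step_arm:
  increments:
    - [-3, -0.9, 0, 0, 0, -6, -1]
    - [-7.5, -2.2, 0, 0, 0, -15, -1]
    - [-12, -3.6, 0, 0, 0, -24, -1]
    - [-16.5, -4.9, 0, 0, 0, -33, -1]
    - [-20, -6, 0, 0, 0, -40, -1]
    - [-21.9, -6.5, 0, 0, 0, -44.1, -1]
    - [-21.9, -6.5, 0, 0, 0, -44.1, -1]
    - [-21.9, -6.5, 0, 0, 0, -44.1, -1]
    - [-21.9, -6.5, 4, 0, 0, -44.1, -1]
    - [-21.9, -6.5, 7, 0, 0, -44.1, -1]
    - [-21.9, -6.5, 7, 0, 0, -44.1, -1]
    - [-21.9, -6.5, 7, 0, 0, -44.1, -1]

```text
clock: 8.93
eef_pos: [0.5494, -0.0162, 0.0864]
tool_rot: [[-0.854, 0.521, 0.001], [0.521, 0.854, 0.001], [-0.001, 0.001, -1.0]]
ft_force: [-0.6, -0.3, 0.5]
finger_gap: 0.0852
grasp_force: 0.0
```

```bash
python3 -c "
from h import *
print(plan((.5484,-.0187),.045,(.5242,.8516)))"
```

```text
(array([-0.04, -0.27,  4.14]), array([0.1, 0. , 0.2]))
```

Request:
step_arm:
  increments:
    - [0, -0.2, 2, 0, 0, 0.2, -1]
    - [0, -0.2, 3.5, 0, 0, 0.2, -1]
    - [0, -0.2, 4.1, 0, 0, 0.2, -0.8]
    - [0, -0.2, 4.1, 0, 0, 0.2, 0]
    - [0, -0.2, 4.1, 0, 0, 0.2, 1]
    - [0, -0.2, 4.1, 0, 0, 0.2, 1]
    - [0, -0.2, 4.1, 0, 0, 0.2, 1]
    - [0, -0.2, 4.1, 0, 0, 0.2, 1]
    - [0, -0.2, 4.1, 0, 0, 0.2, 1]
    - [0, -0.2, 4.1, 0, 0, 0.2, 1]
    - [0, -0.2, 4.1, 0, 0, 0.2, 1]

```text
clock: 10.3
eef_pos: [0.5482, -0.019, 0.0449]
tool_rot: [[-0.851, 0.525, 0.001], [0.525, 0.851, 0.0], [-0.001, 0.001, -1.0]]
ft_force: [0.6, 1.3, 5.6]
finger_gap: 0.0252
grasp_force: 38.9
```

Request:
step_arm:
  increments:
    - [0, 0, -3, 0, 0, 0, 1]
    - [0, 0, -7, 0, 0, 0, 1]
    - [0, 0, -11, 0, 0, 0, 1]
    - [0, 0, -11, 0, 0, 0, 1]
    - [0, 0, -11, 0, 0, 0, 1]

```text
clock: 10.92
eef_pos: [0.5469, -0.0196, 0.1533]
tool_rot: [[-0.851, 0.525, -0.002], [0.525, 0.851, -0.0], [0.001, -0.001, -1.0]]
ft_force: [-0.8, -0.7, -1.7]
finger_gap: 0.025
grasp_force: 39.2
```

```bash
python3 -c "
from h import *
print(plan((.5427,.2659),.155,(.9686,.2486)))"
```

```text
(array([15.35, 24.08, -0.18]), array([-0.1, -0. , 43.9]))
```

Request:
step_arm:
  increments:
    - [2, 3.2, 0, 0, 0, 6, 1]
    - [5, 7.8, 0, 0, 0, 14, 1]
    - [8, 12.5, 0, 0, 0, 23, 1]
    - [11, 17.3, 0, 0, 0, 31, 1]
    - [13.5, 21.2, 0, 0, 0, 38.5, 1]
    - [15.3, 24, 0, 0, 0, 43.9, 1]
    - [15.3, 24, 0, 0, 0, 43.9, 1]
    - [15.3, 24, 0, 0, 0, 43.9, 1]
    - [15.3, 24, 3, 0, 0, 43.9, 1]
    - [15.3, 24, 6, 0, 0, 43.9, 1]
    - [15.3, 24, 7.5, 0, 0, 43.9, 1]
    - [15.3, 24, 7.5, 0, 0, 43.9, 1]

```text
clock: 12.42
eef_pos: [0.5431, 0.2639, 0.0782]
tool_rot: [[-0.248, 0.969, -0.002], [0.969, 0.248, -0.001], [-0.001, -0.003, -1.0]]
ft_force: [0.8, 0.3, 0.1]
finger_gap: 0.0248
grasp_force: 39.4
```

```bash
python3 -c "
from h import *
print(plan((.5427,.2659),.045,(.9686,.2486)))"
```

```text
(array([0.21, 0.02, 3.32]), array([-0.1,  0. , -0. ]))
```

Request:
step_arm:
  increments:
    - [0.2, 0, 1.8, 0, 0, 0, 1]
    - [0.2, 0, 2.9, 0, 0, 0, 1]
    - [0.2, 0, 3.3, 0, 0, 0, 1]
    - [0.2, 0, 3.3, 0, 0, 0, 1]
    - [0.2, 0, 3.3, 0, 0, 0, 0.2]
    - [0.2, 0, 3.3, 0, 0, 0, -0.4]
    - [0.2, 0, 3.3, 0, 0, 0, -1]
    - [0.2, 0, 3.3, 0, 0, 0, -1]
    - [0.2, 0, 0, 0, 0, 0, -1]
    - [0.2, 0, -4, 0, 0, 0, -1]
    - [0.2, 0, -7.5, 0, 0, 0, -1]
    - [0.2, 0, -7.5, 0, 0, 0, -1]

```text
clock: 13.92
eef_pos: [0.5444, 0.2685, 0.1579]
tool_rot: [[-0.249, 0.968, 0.006], [0.968, 0.249, 0.003], [0.001, 0.006, -1.0]]
ft_force: [0.4, -0.2, -0.1]
finger_gap: 0.0853
grasp_force: 0.0
```

Run:
```python
from h import *
im=arm.read_camera('wrist'); cv2.imwrite('pics/w3.png',im[:,:,::-1])
print(plan((.499,.0117),.155,(.5242,.8516)))
```

```text
(array([-23.68, -10.7 ,   0.04]), array([  0.2,   0. , -43.9]))
```

View pics/w3.png

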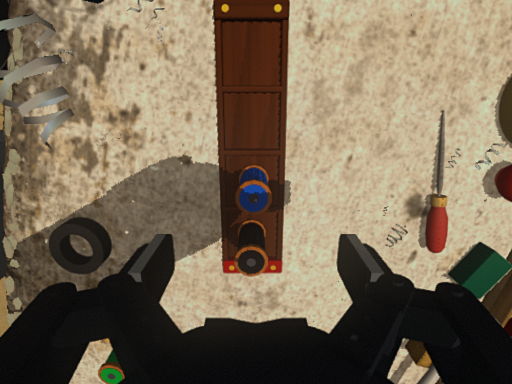

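Blue stands upright in the second bay at (255,197), with black behind it at (251,262). Next is yellow.

Request:
step_arm:
  increments:
    - [-3, -1.4, 0, 0, 0, -6, -1]
    - [-8, -3.6, 0, 0, 0, -15, -1]
    - [-13, -5.8, 0, 0, 0, -24, -1]
    - [-18, -8.1, 0, 0, 0, -33, -1]
    - [-21.5, -9.6, 0, 0, 0, -40, -1]
    - [-23.5, -10.6, 0, 0, 0, -44, -1]
    - [-23.5, -10.6, 0, 0, 0, -44, -1]
    - [-23.5, -10.6, 0, 0, 0, -44, -1]
    - [-23.5, -10.6, 4, 0, 0, -44, -1]
    - [-23.5, -10.6, 7, 0, 0, -44, -1]
    - [-23.5, -10.6, 7, 0, 0, -44, -1]
    - [-23.5, -10.6, 7, 0, 0, -44, -1]

```text
clock: 15.48
eef_pos: [0.4995, 0.0144, 0.0853]
tool_rot: [[-0.853, 0.522, 0.001], [0.522, 0.853, 0.001], [-0.0, 0.001, -1.0]]
ft_force: [1.2, -0.0, 1.2]
finger_gap: 0.0855
grasp_force: 0.0
```

```bash
python3 -c "
from h import *
print(plan((.499,.0117),.045,(.5242,.8516)))"
```

```text
(array([-0.1 , -0.26,  4.03]), array([0.1, 0. , 0.1]))
```

Request:
step_arm:
  increments:
    - [-0.1, -0.2, 2, 0, 0, 0.1, -1]
    - [-0.1, -0.2, 3.5, 0, 0, 0.1, -1]
    - [-0.1, -0.2, 4, 0, 0, 0.1, -0.8]
    - [-0.1, -0.2, 4, 0, 0, 0.1, 0]
    - [-0.1, -0.2, 4, 0, 0, 0.1, 1]
    - [-0.1, -0.2, 4, 0, 0, 0.1, 1]
    - [-0.1, -0.2, 4, 0, 0, 0.1, 1]
    - [-0.1, -0.2, 4, 0, 0, 0.1, 1]
    - [-0.1, -0.2, 4, 0, 0, 0.1, 1]
    - [-0.1, -0.2, 4, 0, 0, 0.1, 1]
    - [-0.1, -0.2, 4, 0, 0, 0.1, 1]

```text
clock: 16.85
eef_pos: [0.4992, 0.0113, 0.0448]
tool_rot: [[-0.851, 0.525, 0.001], [0.525, 0.851, 0.0], [-0.001, 0.001, -1.0]]
ft_force: [-0.0, 0.9, 5.5]
finger_gap: 0.025
grasp_force: 38.8
```

Request:
step_arm:
  increments:
    - [0, 0, -3, 0, 0, 0, 1]
    - [0, 0, -7, 0, 0, 0, 1]
    - [0, 0, -11, 0, 0, 0, 1]
    - [0, 0, -11, 0, 0, 0, 1]
    - [0, 0, -11, 0, 0, 0, 1]

```text
clock: 17.48
eef_pos: [0.498, 0.0107, 0.1535]
tool_rot: [[-0.851, 0.525, -0.001], [0.525, 0.851, -0.0], [0.001, -0.001, -1.0]]
ft_force: [-0.5, 0.6, -0.1]
finger_gap: 0.0251
grasp_force: 39.2
```

```bash
python3 -c "
from h import *
print(plan((.5283,.3221),.155,(.9686,.2486)))"
```

```text
(array([13.78, 28.09, -0.16]), array([-0.1, -0. , 43.9]))
```

Request:
step_arm:
  increments:
    - [1.5, 3.1, 0, 0, 0, 5, 1]
    - [4, 8.2, 0, 0, 0, 13, 1]
    - [6.7, 13.6, 0, 0, 0, 21, 1]
    - [9.4, 19.1, 0, 0, 0, 30, 1]
    - [11.8, 24, 0, 0, 0, 37.5, 1]
    - [13.4, 27.2, 0, 0, 0, 42.5, 1]
    - [13.8, 28, 0, 0, 0, 43.9, 1]
    - [13.8, 28, 0, 0, 0, 43.9, 1]
    - [13.8, 28, 3, 0, 0, 43.9, 1]
    - [13.8, 28, 6, 0, 0, 43.9, 1]
    - [13.8, 28, 7.5, 0, 0, 43.9, 1]
    - [13.8, 28, 7.5, 0, 0, 43.9, 1]

```text
clock: 18.98
eef_pos: [0.528, 0.3201, 0.0783]
tool_rot: [[-0.248, 0.969, -0.002], [0.969, 0.248, -0.002], [-0.001, -0.002, -1.0]]
ft_force: [-0.0, 0.0, -1.0]
finger_gap: 0.0247
grasp_force: 39.3
```

```bash
python3 -c "
from h import *
print(plan((.5283,.3221),.045,(.9686,.2486)))"
```

```text
(array([0.19, 0.09, 3.33]), array([-0.1,  0.1, -0. ]))
```

Request:
step_arm:
  increments:
    - [0.2, 0.1, 1.8, 0, 0, 0, 1]
    - [0.2, 0.1, 2.9, 0, 0, 0, 1]
    - [0.2, 0.1, 3.3, 0, 0, 0, 1]
    - [0.2, 0.1, 3.3, 0, 0, 0, 1]
    - [0.2, 0.1, 3.3, 0, 0, 0, 0.2]
    - [0.2, 0.1, 3.3, 0, 0, 0, -0.4]
    - [0.2, 0.1, 3.3, 0, 0, 0, -1]
    - [0.2, 0.1, 3.3, 0, 0, 0, -1]
    - [0.2, 0.1, 0, 0, 0, 0, -1]
    - [0.2, 0.1, -4, 0, 0, 0, -1]
    - [0.2, 0.1, -7.5, 0, 0, 0, -1]
    - [0.2, 0.1, -7.5, 0, 0, 0, -1]

```text
clock: 20.48
eef_pos: [0.53, 0.3254, 0.158]
tool_rot: [[-0.249, 0.968, 0.005], [0.968, 0.249, 0.003], [0.002, 0.006, -1.0]]
ft_force: [1.3, 1.1, -0.7]
finger_gap: 0.086
grasp_force: 0.0
```

Run:
```python
from h import *
im=arm.read_camera('wrist'); cv2.imwrite('pics/w4.png',im[:,:,::-1])
print(plan((.4496,.0421),.155,(.5242,.8516)))
```

```text
(array([-2.537e+01, -1.475e+01,  2.000e-02]), array([  0.2,   0. , -43.9]))
```

View pics/w4.png

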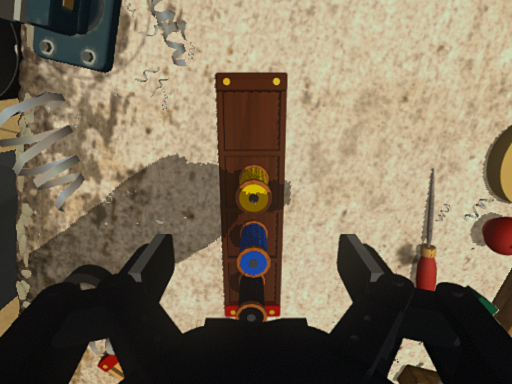

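Yellow stands upright in the third bay at (254,197), with blue and black behind it. Next is green.

Request:
step_arm:
  increments:
    - [-3, -1.7, 0, 0, 0, -5, -1]
    - [-8, -4.6, 0, 0, 0, -14, -1]
    - [-13, -7.5, 0, 0, 0, -23, -1]
    - [-18, -10.4, 0, 0, 0, -32, -1]
    - [-22.5, -13, 0, 0, 0, -39, -1]
    - [-25, -14.5, 0, 0, 0, -44, -1]
    - [-25.2, -14.6, 0, 0, 0, -44, -1]
    - [-25.2, -14.6, 0, 0, 0, -44, -1]
    - [-25.2, -14.6, 4, 0, 0, -44, -1]
    - [-25.2, -14.6, 7, 0, 0, -44, -1]
    - [-25.2, -14.6, 7, 0, 0, -44, -1]
    - [-25.2, -14.6, 7, 0, 0, -44, -1]

```text
clock: 22.02
eef_pos: [0.4507, 0.0449, 0.0852]
tool_rot: [[-0.853, 0.522, 0.001], [0.522, 0.853, 0.001], [-0.0, 0.001, -1.0]]
ft_force: [-0.1, -0.3, 0.7]
finger_gap: 0.0853
grasp_force: 0.0
```

```bash
python3 -c "
from h import *
print(plan((.4496,.0421),.045,(.5242,.8516)),arm.read_state()['joint_positions'])"
```

```text
(array([-0.05, -0.3 ,  4.02]), array([0.1, 0. , 0.1])) [ 0.48603319  0.26287131 -0.72855951  2.00877476  0.21424243  0.94478144
  0.66958114]
```

Request:
step_arm:
  increments:
    - [0, -0.2, 2, 0, 0, 0.1, -1]
    - [0, -0.2, 3.5, 0, 0, 0.1, -1]
    - [0, -0.2, 4, 0, 0, 0.1, -0.8]
    - [0, -0.2, 4, 0, 0, 0.1, 0]
    - [0, -0.2, 4, 0, 0, 0.1, 1]
    - [0, -0.2, 4, 0, 0, 0.1, 1]
    - [0, -0.2, 4, 0, 0, 0.1, 1]
    - [0, -0.2, 4, 0, 0, 0.1, 1]
    - [0, -0.2, 4, 0, 0, 0.1, 1]
    - [0, -0.2, 4, 0, 0, 0.1, 1]
    - [0, -0.2, 4, 0, 0, 0.1, 1]

```text
clock: 23.4
eef_pos: [0.4495, 0.0421, 0.0448]
tool_rot: [[-0.851, 0.525, 0.001], [0.525, 0.851, 0.0], [-0.001, 0.001, -1.0]]
ft_force: [-0.4, 0.6, 5.8]
finger_gap: 0.025
grasp_force: 38.8
```

Request:
step_arm:
  increments:
    - [0, 0, -3, 0, 0, 0, 1]
    - [0, 0, -7, 0, 0, 0, 1]
    - [0, 0, -11, 0, 0, 0, 1]
    - [0, 0, -11, 0, 0, 0, 1]
    - [0, 0, -11, 0, 0, 0, 1]

```text
clock: 24.02
eef_pos: [0.4484, 0.0415, 0.1535]
tool_rot: [[-0.851, 0.525, -0.001], [0.525, 0.851, -0.0], [0.001, -0.001, -1.0]]
ft_force: [-0.7, 0.3, -2.1]
finger_gap: 0.0249
grasp_force: 39.3
```

```bash
python3 -c "
from h import *
print(plan((.5139,.3783),.155,(.9686,.2486)))"
```

```text
(array([12.12, 32.1 , -0.17]), array([-0.1, -0. , 43.9]))
```

Request:
step_arm:
  increments:
    - [1.2, 3.2, 0, 0, 0, 5, 1]
    - [3.2, 8.5, 0, 0, 0, 12, 1]
    - [5.3, 14, 0, 0, 0, 20, 1]
    - [7.4, 19.6, 0, 0, 0, 28, 1]
    - [9.5, 25.1, 0, 0, 0, 35, 1]
    - [11.3, 30, 0, 0, 0, 41, 1]
    - [12.1, 32, 0, 0, 0, 43.9, 1]
    - [12.1, 32, 0, 0, 0, 43.9, 1]
    - [12.1, 32, 3, 0, 0, 43.9, 1]
    - [12.1, 32, 6, 0, 0, 43.9, 1]
    - [12.1, 32, 7.5, 0, 0, 43.9, 1]
    - [12.1, 32, 7.5, 0, 0, 43.9, 1]

```text
clock: 25.52
eef_pos: [0.5136, 0.3762, 0.0779]
tool_rot: [[-0.249, 0.969, -0.002], [0.969, 0.249, -0.002], [-0.001, -0.003, -1.0]]
ft_force: [-0.0, -0.7, -0.8]
finger_gap: 0.0248
grasp_force: 39.6
```

```bash
python3 -c "
from h import *
print(plan((.5139,.3783),.045,(.9686,.2486)))"
```

```text
(array([0.2 , 0.09, 3.29]), array([-0.2,  0.1,  0. ]))
```

Request:
step_arm:
  increments:
    - [0.2, 0.1, 1.8, 0, 0, 0, 1]
    - [0.2, 0.1, 2.9, 0, 0, 0, 1]
    - [0.2, 0.1, 3.3, 0, 0, 0, 1]
    - [0.2, 0.1, 3.3, 0, 0, 0, 1]
    - [0.2, 0.1, 3.3, 0, 0, 0, 0.2]
    - [0.2, 0.1, 3.3, 0, 0, 0, -0.4]
    - [0.2, 0.1, 3.3, 0, 0, 0, -1]
    - [0.2, 0.1, 3.3, 0, 0, 0, -1]
    - [0.2, 0.1, 0, 0, 0, 0, -1]
    - [0.2, 0.1, -4, 0, 0, 0, -1]
    - [0.2, 0.1, -8, 0, 0, 0, -1]
    - [0.2, 0.1, -12, 0, 0, 0, -1]

```text
clock: 27.02
eef_pos: [0.5143, 0.3799, 0.2008]
tool_rot: [[-0.249, 0.968, 0.0], [0.968, 0.249, 0.0], [0.0, 0.0, -1.0]]
ft_force: [0.5, -0.4, -0.3]
finger_gap: 0.0854
grasp_force: 0.0
```

Request:
step_arm:
  increments:
    - [6, -5, -2, 0, 0, 0, -1]
    - [6, -5, -2, 0, 0, 0, -1]
    - [12, -5, -2, 0, 0, 0, -1]
    - [12, -5, -2, 0, 0, 0, -1]
    - [12, -5, -2, 0, 0, 0, -1]
    - [12, -5, -2, 0, 0, 0, -1]

```text
clock: 27.78
eef_pos: [0.4373, 0.4824, 0.2191]
tool_rot: [[-0.247, 0.969, 0.0], [0.969, 0.247, -0.001], [-0.001, 0.0, -1.0]]
ft_force: [-0.0, 0.3, -0.3]
finger_gap: 0.0852
grasp_force: 0.0
```

Run:
```python
from h import *
a=arm.read_camera('side');b=arm.read_camera('top')
cv2.imwrite('pics/end.png',np.hstack([cv2.resize(a[140:300,130:330],(400,320)),cv2.resize(b[120:240,80:230],(400,320))])[:,:,::-1])
p=arm.camera_params('top'); g=geo(); u=g['un']; v=np.array([-u[1],u[0]])
for c,lo,hi in(('g',(45,100,40),(85,255,255)),('y',(23,140,100),(35,255,255)),('b',(105,100,50),(125,255,255))):
    for k in blobs(b,lo,hi,(80,120,225,240))[0]:
        d=plane(p,k[0],.065)[:2]-g['cn']; print(c,k[1],(d@u).round(4),(d@v).round(4))
s=arm.read_state(); print(s['clock'],s['eef_pos'],s['dq'].round(3))
```

```text
g 90 -0.0895 0.0021
y 107 -0.0322 0.002
b 78 0.0268 0.002
27.875 [0.43722945 0.48251796 0.21935346] [-0.002 -0.001 -0.005 -0.001  0.002 -0.    -0.002]
```

View pics/end.png

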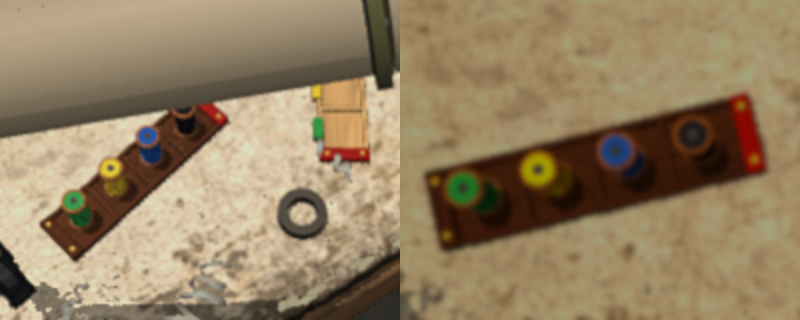

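All four spools stand upright in the dark rack. From its red end, in the top-view half of the picture, they are black (692,135), blue (617,152), yellow (540,170) and green (463,188). Green, yellow and blue measure within 4 mm of their bay centres, and black's spacing from blue matches. The arm is clear.

```bash
python3 -c "
from station import arm
print(arm.close_job())"
```

```text
the job is handed in; nothing more can be done
None
```

All four spools stand upright in the dark rack in reverse order (black, blue, yellow, green from its red end), and the job was handed in at about 28 s; no verdict was returned.

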